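Find the proud rest button on a fixture plate by touch and press it level

TASK

One of the five round rest buttons on the metal fixture plate has not been pressed in as far as the others. Take the sprung touch probe from its stand, touch its tip lightly (a few newtons) on the buttons one after another to feel which one stands proud, and press that one, and only that one, down with the probe until it is level with the others. Then stand the probe upright in its stand again; keep the gripper itself off the plate and leave the other things on the bench where they lie.

Things in the scene. Friction and masses are not known exactly. Their poses are not given: they have to be found in the camera images.
- plate: Aluminium fixture plate, 150 x 150 x 14 mm, fixed to the bench; origin at the centre of its underside, z up, x and y along its edges. Five flat-topped round steel rest buttons, 16 mm in diameter, stand in low steel bushes: one at each corner of a 90 mm square and one in the middle. Four have their tops 8 mm above the plate's face, give or take 0.4 mm; the fifth, any of them, about 3 to 4 mm higher.
- seat_1 (a point): Point fixed to the plate at the near left (plate -x, +y) button: centre of that button's top if it is level, 22 mm above the bench; it does not tell the button's true height.
- seat_2 (a point): Point fixed to the plate at the near right (plate -x, -y) button: centre of that button's top if it is level, 22 mm above the bench; it does not tell the button's true height.
- seat_3 (a point): Point fixed to the plate at the middle button: centre of that button's top if it is level, 22 mm above the bench; it does not tell the button's true height.
- seat_4 (a point): Point fixed to the plate at the far left (plate +x, +y) button: centre of that button's top if it is level, 22 mm above the bench; it does not tell the button's true height.
- seat_5 (a point): Point fixed to the plate at the far right (plate +x, -y) button: centre of that button's top if it is level, 22 mm above the bench; it does not tell the button's true height.
- probe_grip (a point): Sprung touch probe, 121 mm long, about 0.1 kg, upright in its stand: centre of its round dark wooden handle (18 mm in diameter, 52 mm long), gripped from above; z runs up the probe. Below the handle is a brass flange, 36 mm in diameter, from 24 to 30 mm below this point, on which fingertips can rest; below that a 14 mm barrel ends 66 mm below this point.
- plunger (a joint): How far the probe's plunger is pushed in, m: 0 is fully out, its 8 mm ball tip then 90 mm below the handle's centre; stop at 0.013. Its spring gives 1.5 N per mm without preload, so 14 N pushes it in 9.3 mm. Each button is a stiff press fit: it stays put under a light touch, slides down when pressed with about 14 N, stays where it is left and can not be pulled up again.
- stand_mouth (a point): Wooden stand for the probe, a 62 x 62 mm block, 64 mm high, on an 82 x 82 mm foot, fixed to the bench: centre of the mouth of the 24 mm bore in its top, 64 mm above the bench; the bore is open to the bench. The probe's flange rests on the block with the barrel in the bore, the tip 4 mm above the bench and the handle's centre 30 mm above the mouth.
There are look-alikes about, which are no part of the job. What is shaped like the part that bears probe_grip but purple is not meant.

How it is judged:
On the way, in this order (a step that is already met when the one before it is completed fails the run):
1. the probe is lifted out of its stand (z of probe_grip in the frame of stand_mouth above 0.08 m), for 0.1 s.
2. the probe touches a button that is already level, to compare ((contact force between probe and level_1_button_c0 above 0.7 N or contact force between probe and level_2_button_c0 above 0.7 N or contact force between probe and level_3_button_c0 above 0.7 N or contact force between probe and level_4_button_c0 above 0.7 N)), for 0.04 s.
3. the proud button is pressed level with the others (z of proud_button_c0 in the frame of plate between 0.0125 and 0.0155 m), for 0.2 s.
At the end, for the whole second after the job is handed in: All five button tops are within 1.5 mm of 8 mm above the plate's face, and the probe stands upright and released in its stand, its flange down on the block (all of step 3 and z of level_1_button_c0 in the frame of plate between 0.0125 and 0.0155 m and z of level_2_button_c0 in the frame of plate between 0.0125 and 0.0155 m and z of level_3_button_c0 in the frame of plate between 0.0125 and 0.0155 m and z of level_4_button_c0 in the frame of plate between 0.0125 and 0.0155 m and horizontal distance between probe_grip and stand_mouth below 0.009 m and z of probe_grip in the frame of stand_mouth between 0.027 and 0.033 m and angle between probe_grip's own z axis and vertical below 0.1 rad and contact force between probe and the fingers below 0.1 N); the robot touches nothing.
It fails at once if a button that is already level is pressed with more than 8 N (contact force between anything else and level_1_button_c0 above 8 N or contact force between anything else and level_2_button_c0 above 8 N or contact force between anything else and level_3_button_c0 above 8 N or contact force between anything else and level_4_button_c0 above 8 N).
It fails at once if the robot itself presses on the plate or a button (contact force between any of the arm, the fingers and plate above 2 N or contact force between any of the arm, the fingers and proud_button_c0 above 2 N or contact force between any of the arm, the fingers and level_1_button_c0 above 2 N or contact force between any of the arm, the fingers and level_2_button_c0 above 2 N or contact force between any of the arm, the fingers and level_3_button_c0 above 2 N or contact force between any of the arm, the fingers and level_4_button_c0 above 2 N).
It fails at once if another thing on the bench is moved by more than 30 mm (distance of any of pliers_flat, loupe, solder_tin, ring_clamp, steel_strip, scraper from where it was at the start of the episode above 0.03 m).
It also fails if it takes over 61 s, if anything falls off the work surface, if the arm or the gripper's body presses on something with over 40 N, if the wrist force passes 120 N, or if a joint passes its speed limit or range.

ROBOT

A 7-joint arm with a two-finger parallel gripper is mounted at the origin on a cart in front of the work surface, level with it; the furniture and walls round the work are solid. World frame = base frame: x ahead of the robot, y to its left, z up, the work surface at z = 0. Lengths are in m, angles in rad, forces in N, time in s.
With the tool pointing down it reaches from about 0.35 to 0.9 m from the base axis. Payload 19.9 kg.
Tool frame: the origin (TCP) lies midway between the tips of the shut fingers; the grasp point (between the pads) lies 19 mm behind it (arm.grip_point_offset is the distance from the TCP to the grasp point, in m); x points along the fingers, y is the direction in which the jaws open and shut, and the axes are right-handed (so a half turn about x gives the same grasp; the last joint's range is limited). The gripper opens to 94 mm and grips with 3 to 60 N. Pads are 16 mm wide; open, the fingers measure 119 mm over their backs; the gripper's body (75 mm by 177 mm) begins 78 mm behind the grasp point.
Start: joints at [1.244, 0.417, -0.01, 1.614, 0.005, 1.111, -0.053], TCP at [0.176, -0.6, 0.205] pointing down, gripper open.
Joint ranges: [-2.81, 2.81], [-0.39, 2.02], [-1.27, 1.25], [0.06, 2.57], [-1.19, 4.33], [0.19, 2], [-2.82, 2.82]. Speed limits (rad/s): [1.89, 1.89, 2.39, 2.39, 3.01, 3.01, 3.01].

INTERFACE

Orientations are given as a unit quaternion [w, x, y, z].
In Python, from bench import arm gives the robot as it stands. The module is installed in compiled form; this text tells all that it offers.
- The arm moves only by the tool jog_arm, never from a script. Its argument "steps" is a list of rows, each a list of 5 numbers: the shift along the tool's x, y, z in m, then the turn about the tool's x in degrees, then the opening in per cent of the stroke, from 0 (shut) to 100 (fully open). In form: [[x, y, z, spin, hand], ...]. A call has 1 to 10 rows; each row is the pose to reach, as a shift and turn from the pose commanded when the call began, along the tool's axes at that moment; what a row does not reach only later rows make up. A row lasts 1/12 s, in which the tool goes at most 41.7 mm and 7.16 degrees, less where a joint would pass 70% of its speed; a pose out of reach is approached as far as the arm can. A call with a gripper value outside its range is refused whole. The fingers move at their own pace and stop on an object; "newtons" is the grip in N (left out, the last holds). Time passes only in rows, so rows that repeat a pose let the fingers close. It gives the time, the measured TCP pose, the force and the opening at its end, in the units of the state.
- arm.get_state(): the state, without advancing time (a new reading comes with each control period).
- arm.read_camera(name): name is "side" or "top" or "wrist"; returns (picture, depth): 400x640x3 uint8, red, green, blue; 400x640 float32, m along the optical axis (not along the pixel's ray), 0 where there is no reading.
- arm.camera_info(name): a dict with "intrinsics" (3x3 intrinsics, pixels), "R" (3x3) and "t" (3): a world point X has camera coordinates R X + t. Camera axes: x right, y down, z forward; pixel columns grow to the right and rows downward; lengths in m; the calibration is good to about 2 mm. A picture is of the moment at which its call begins: read the wrist's pose just before it. camera_info takes no time and is no camera call; for the wrist camera it gives the pose at the moment of the call.
- arm.close_job(): hands the job in, once; it reports no verdict.
Trained networks look in the newest picture that a camera, given by its name, has taken for a name from the list of things; names that differ only in an ending like _2 or _b are one class to them, and where a whole thing is asked for, a point or a joint stands for the part that bears it (a point fixed in the world has none). Each returns a list of dicts, best first, with "conf" (0 to 1); they miss things now and then, are a little off and sometimes report something else, mostly with a low value. They report only what shows in the picture. A call takes as long as a camera call. They do not tell look-alikes from the thing itself.
- arm.spot_in(camera, name): "extent" ([left, top, right, bottom] in pixels, round what is visible of it).
- arm.spot_point(camera, name): "xy" ([column, row] in pixels: a listed point, or the origin of a listed thing).
The state is a dict: "time_s": time; "joint_pos": joint angles; "joint_vel": joint speeds; "joint_efforts": joint torques, N m; "position": TCP position; "orientation": TCP orientation; "contact_force": force on the tool from outside, world axes, zero at the start; "wrist_torque": the same for the moment, N m; "grip_width": opening from 0.0 (shut) to 1.0 (fully open).
Only numpy, scipy, OpenCV 4.12 (cv2) and the standard library are available. Lean on these libraries where they do the work, as an engineer would, in place of code of your own. Each camera call takes 0.05 s, during which the arm holds its last target.

## Working session

There is one attempt and no reset: what is moved stays moved. The work goes in short steps, Python scripts to look and compute and a tool call to move; the robot and the scene stay as the last step left them, time stands still between calls to the robot, and variables do not carry over. Pictures are saved under pics/ and viewed, and the job is handed in when it is done.

Besides the shell and the picture viewer there is one more tool, called after ">>>" in YAML: its name, and indented under it one key for each argument. jog_arm: Moves the arm, as the interface text tells. Its arguments: {"type":"object","properties":{"steps":{"type":"array","items":{"type":"array","items":{"type":"number"}}},"newtons":{"type":"number"}},"required":["steps"]}

```bash
mkdir -p pics
cat > h.py <<'E'
import numpy as np, cv2
from bench import arm
def save(n,p): cv2.imwrite('pics/'+n,cv2.cvtColor(p,cv2.COLOR_RGB2BGR))
def w(ci,u,v,d):
    K=np.array(ci['intrinsics']);R=np.array(ci['R']);t=np.array(ci['t'])
    return R.T@(np.linalg.inv(K)@np.array([u,v,1.])*d-t)
def onz(ci,u,v,z):
    K=np.array(ci['intrinsics']);R=np.array(ci['R']);t=np.array(ci['t'])
    c=-R.T@t; r=R.T@np.linalg.inv(K)@np.array([u,v,1.]); return c+r*(z-c[2])/r[2]
E
python3 - <<'E'
from h import *
s=arm.get_state();print(s); print(arm.grip_point_offset)
for c in['top','side']:
    p,d=arm.read_camera(c);save(c+'0.png',p);np.save(c+'0.npy',d);ci=arm.camera_info(c);print(c,ci)
    for n in['probe_grip','stand_mouth','seat_1','seat_2','seat_3','seat_4','seat_5','plate']:
        for r in arm.spot_point(c,n)[:3]:
            u,v=r['xy'];print(n,r,w(ci,u,v,d[int(v),int(u)]).round(3))
E
```

```text
{'time_s': 0.0, 'joint_pos': array([ 1.24456097,  0.41799821, -0.01030424,  1.61416077,  0.00470888,
        1.11070833, -0.05300908]), 'joint_vel': array([ 0.00024827,  0.0002589 , -0.00066101,  0.00020693,  0.00051991,
        0.00122633,  0.000104  ]), 'joint_efforts': array([ 5.45893818e-04, -8.51239157e+01,  6.39170408e-01, -4.25977063e+01,
       -4.86805639e-02,  1.87481765e-02,  9.77949276e-05]), 'position': array([ 0.17544421, -0.59947656,  0.2048158 ]), 'orientation': array([-0.09989945, -0.69985493, -0.1007623 ,  0.70005009]), 'contact_force': array([-0.21335808,  0.10604302, -0.16176271]), 'wrist_torque': array([-0.02634677, -0.0502528 , -0.01922015]), 'grip_width': 0.999222904824053}
0.0188
top {'intrinsics': array([[429.33546719,   0.        , 318.65683928],
       [  0.        , 429.33546719, 204.2537373 ],
       [  0.        ,   0.        ,   1.        ]]), 'R': array([[ 0.01524623, -0.99958625, -0.02439032],
       [-0.98816508, -0.01133939, -0.15297446],
       [ 0.15263459,  0.02643395, -0.98792911]]), 't': array([-0.04246257,  0.56135705,  0.99856155])}
probe_gri
[... 2310 characters left out ...]
[301.5, 213.4], 'conf': 0.66} [0.536 0.026 0.012]
seat_3 {'xy': [271.1, 211.5], 'conf': 0.79} [0.467 0.038 0.022]
seat_3 {'xy': [326.3, 215.1], 'conf': 0.71} [ 0.5   -0.235  0.123]
seat_3 {'xy': [301.5, 213.4], 'conf': 0.66} [0.536 0.026 0.012]
seat_4 {'xy': [271.1, 211.5], 'conf': 0.79} [0.467 0.038 0.022]
seat_4 {'xy': [326.3, 215.1], 'conf': 0.71} [ 0.5   -0.235  0.123]
seat_4 {'xy': [301.5, 213.4], 'conf': 0.66} [0.536 0.026 0.012]
seat_5 {'xy': [271.1, 211.5], 'conf': 0.79} [0.467 0.038 0.022]
seat_5 {'xy': [326.3, 215.1], 'conf': 0.71} [ 0.5   -0.235  0.123]
seat_5 {'xy': [301.5, 213.4], 'conf': 0.66} [0.536 0.026 0.012]
plate {'xy': [305.1, 225.3], 'conf': 0.57} [ 0.525 -0.038  0.012]
```

View pictures.

View pics/top0.png

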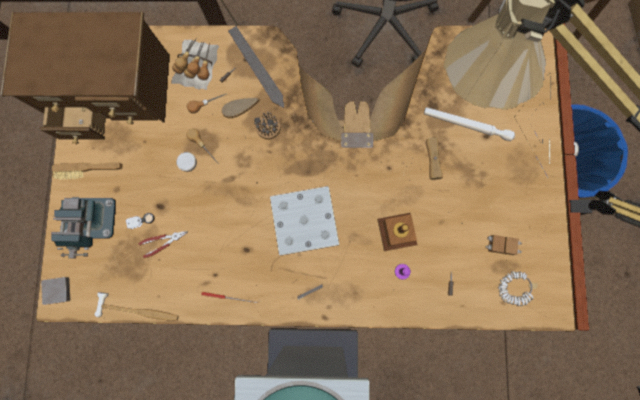

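View pics/side0.png

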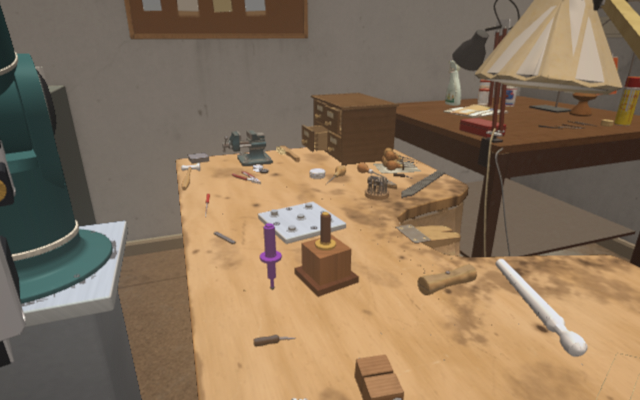

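Run:
```python
import cv2
a=cv2.imread('pics/top0.png')[150:310,240:460];cv2.imwrite('pics/top0c.png',cv2.resize(a,None,fx=3.6,fy=3.6,interpolation=cv2.INTER_CUBIC))
a=cv2.imread('pics/side0.png')[170:310,220:420];cv2.imwrite('pics/side0c.png',cv2.resize(a,None,fx=4,fy=4,interpolation=cv2.INTER_CUBIC))
```

```text
(no output)
```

View pics/top0c.png

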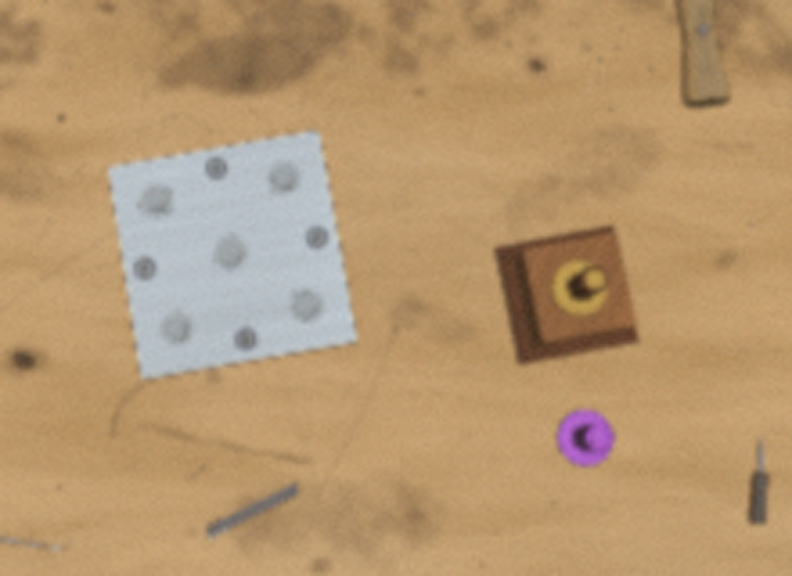

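View pics/side0c.png

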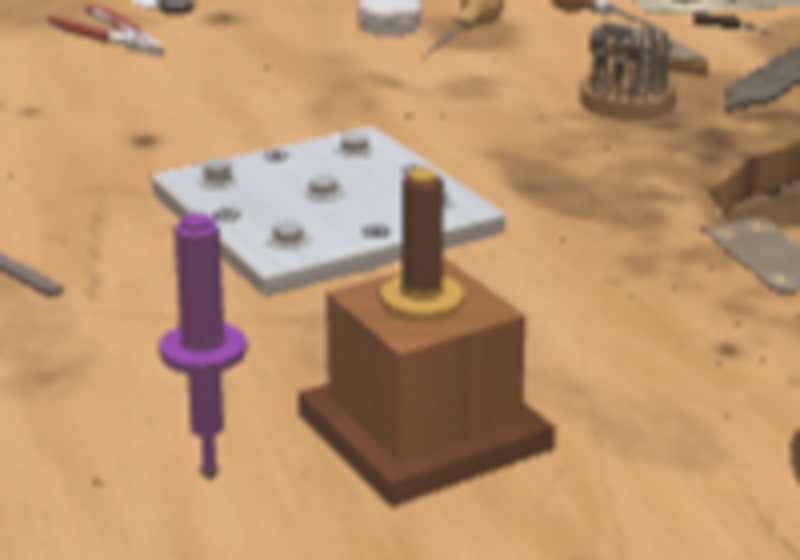

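Run:
```python
from h import *
from scipy.spatial.transform import Rotation as Ro
s=arm.get_state();q=s['orientation'];R=Ro.from_quat([q[1],q[2],q[3],q[0]]).as_matrix();print(R.round(3))
def cloud(c):
    ci=arm.camera_info(c);d=np.load(c+'0.npy').astype(float);v,u=np.mgrid[0:400,0:640]
    K=ci['intrinsics'];P=np.stack([(u-K[0,2])/K[0,0]*d,(v-K[1,2])/K[1,1]*d,d],-1)
    return (P-ci['t'])@ci['R']
for c in['top','side']:
    X=cloud(c);I=cv2.imread(f'pics/{c}0.png')
    m=(abs(X[...,0]-.495)<.06)&(abs(X[...,1]+.235)<.06)
    for lo,hi in[(.0,.03),(.055,.067),(.067,.08),(.08,.112),(.112,.14)]:
        k=m&(X[...,2]>lo)&(X[...,2]<hi);A=X[k]
        if len(A):print(c,lo,len(A),A.mean(0).round(4),A.min(0).round(3),A.max(0).round(3))
        if lo==.055 or lo==0:
            r=cv2.minAreaRect(A[:,:2].astype(np.float32));print(r)
    m=(X[...,0]>.42)&(X[...,0]<.64)&(X[...,1]>-.11)&(X[...,1]<.12)
    A=X[m&(X[...,2]>.009)&(X[...,2]<.03)];print(c,'plate',len(A),cv2.minAreaRect(A[:,:2].astype(np.float32)),np.median(A[:,2]))
    k=(abs(X[...,0]-.405)<.03)&(abs(X[...,1]+.235)<.03)&(X[...,2]>.02);print('purple',X[k].mean(0),X[k].max(0))
    # table plane
    k=(X[...,0]>.42)&(X[...,0]<.6)&(X[...,1]>-.18)&(X[...,1]<-.12);print(np.median(X[k],0))
    ci=arm.camera_info(c)
    if c=='top':
      for n,(u,v) in dict(nl=(177,328),nr=(306,305),m=(229,252),fl=(156,200),fr=(284,177),hn=(245,339),hl=(144,268),hr=(317,237),hf=(216,168)).items():
        z=.022 if n[0]!='h' else .014
        print(n,onz(ci,240+u/3.6,150+v/3.6,z).round(4))
      print('handle top',onz(ci,240+595/3.6,150+280/3.6,.12),'flange',onz(ci,240+581/3.6,150+288/3.6,.07))
    else:
      print('handle top',onz(ci,220+422/4,170+174/4,.12),'flange',onz(ci,220+420/4,170+296/4,.07))
```

```text
[[-0.     0.281 -0.96 ]
 [ 0.    -0.96  -0.281]
 [-1.    -0.     0.   ]]
top 0.0 1254 [ 0.4887 -0.2316  0.0056] [ 0.436 -0.295  0.   ] [ 0.555 -0.175  0.03 ]
((0.49526965618133545, -0.23500299453735352), (0.11993911862373352, 0.11921447515487671), 89.96844482421875)
top 0.055 457 [ 0.5013 -0.226   0.0646] [ 0.464 -0.264  0.056] [ 0.536 -0.192  0.067]
((0.5009621381759644, -0.22757866978645325), (0.062104709446430206, 0.06268569082021713), 11.451887130737305)
top 0.067 188 [ 0.4973 -0.227   0.07  ] [ 0.467 -0.261  0.067] [ 0.533 -0.196  0.078]
top 0.08 18 [ 0.496  -0.2215  0.0947] [ 0.491 -0.229  0.08 ] [ 0.505 -0.218  0.111]
top 0.112 59 [ 0.4995 -0.226   0.1232] [ 0.492 -0.235  0.113] [ 0.508 -0.219  0.129]
top plate 3607 ((0.5261043310165405, 0.0027696043252944946), (0.15030652284622192, 0.1499817967414856), 10.730778694152832) 0.015558760591263304
purple [ 0.40397598 -0.2267084   0.0849311 ] [ 0.42093175 -0.21351218  0.12461075]
[ 0.50723789 -0.1501873   0.00140592]
nl [0.473  0.0363 0.022 ]
nr [ 0.4898 -0.0511  0.022 ]
m [0.5254 0.0021 0.022 ]
fl [0.5608 0.0531 0.022 ]
fr [ 0.577
[... 532 characters left out ...]
958078980445862), (0.06371480971574783, 0.06509708613157272), 10.420836448669434)
side 0.067 160 [ 0.4975 -0.2341  0.0705] [ 0.483 -0.247  0.067] [ 0.515 -0.214  0.08 ]
side 0.08 183 [ 0.4975 -0.2344  0.0961] [ 0.49  -0.239  0.08 ] [ 0.509 -0.227  0.112]
side 0.112 91 [ 0.4983 -0.2325  0.1185] [ 0.49  -0.238  0.112] [ 0.508 -0.221  0.124]
side plate 1681 ((0.5249385237693787, 0.0005214661359786987), (0.1504882425069809, 0.15271703898906708), 10.851568222045898) 0.01197343285606074
purple [ 0.40241616 -0.23758404  0.07482769] [ 0.42195663 -0.21554133  0.11968828]
[ 0.4647657  -0.15408634 -0.00192622]
handle top [ 0.50269721 -0.22333211  0.12      ] flange [ 0.4973825  -0.23582253  0.07      ]
```

>>> jog_arm:
  steps:
    - [0,-0.0265,-0.0416,0,100]
    - [0,-0.053,-0.083,0,100]
    - [0,-0.0795,-0.125,0,100]
    - [0,-0.106,-0.166,0,100]
    - [0,-0.1325,-0.208,0,100]
    - [0,-0.159,-0.25,0,100]
    - [0,-0.1855,-0.291,0,100]
    - [0,-0.212,-0.332,0,100]
    - [0,-0.238,-0.374,0,100]
    - [0,-0.2645,-0.4156,0,100]
  newtons: 50

```text
time_s: 1.73
position: [0.4511, -0.2845, 0.2058]
orientation: [0.1, 0.7, 0.1, -0.7]
contact_force: [0.4, -1.3, -0.5]
grip_width: 1.001
```

>>> jog_arm:
  steps:
    - [0,0,0,0,100]
    - [0,0,0,0,100]
    - [0,0,0,0,100]

```text
time_s: 1.98
position: [0.4498, -0.2865, 0.2054]
orientation: [-0.1, -0.7, -0.1, 0.7]
contact_force: [-0.2, -0.7, 0.5]
grip_width: 1.0
```

Run:
```python
from h import *
s=arm.get_state();print(s['time_s'],s['position'],s['orientation'],s['contact_force'])
ci=arm.camera_info('wrist');p,d=arm.read_camera('wrist');save('w1.png',p);np.save('w1.npy',d)
print(ci)
for n in['probe_grip','stand_mouth']:
    for r in arm.spot_point('wrist',n)[:3]:
        u,v=r['xy'];print(n,r,onz(ci,u,v,.094 if n[0]=='p' else .064))
```

```text
1.9833 [ 0.44983925 -0.2864968   0.20543343] [-0.10043939 -0.69986892 -0.10035032  0.70001802] [-0.19642183 -0.74693105  0.52301712]
{'intrinsics': array([[312.79391173,   0.        , 318.505644  ],
       [  0.        , 312.79391173, 196.71896678],
       [  0.        ,   0.        ,   1.        ]]), 'R': array([[ 2.81405753e-01, -9.59588773e-01,  4.35583998e-04],
       [-9.33004366e-01, -2.73503536e-01,  2.33877465e-01],
       [-2.24307055e-01, -6.62208657e-02, -9.72265983e-01]]), 't': array([-0.40232027,  0.31647421,  0.47321242])}
probe_grip {'xy': [254.6, 222.0], 'conf': 0.77} [ 0.40514222 -0.23514985  0.094     ]
stand_mouth {'xy': [278.1, 121.7], 'conf': 0.92} [ 0.50307241 -0.22952356  0.064     ]
```

View pics/w1.png

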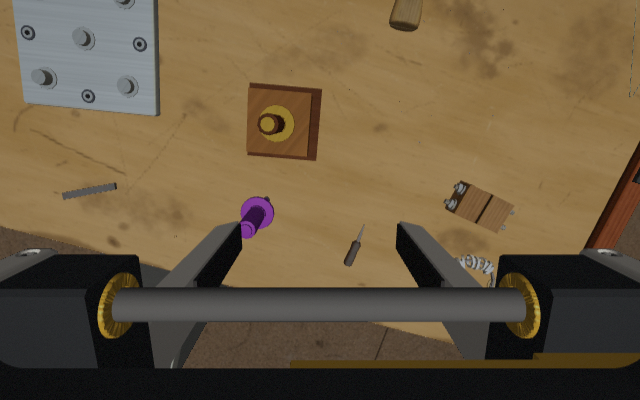

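```bash
cat >> h.py <<'E'
def cloudd(ci,d):
    d=d.astype(float);v,u=np.mgrid[0:400,0:640]
    K=ci['intrinsics'];P=np.stack([(u-K[0,2])/K[0,0]*d,(v-K[1,2])/K[1,1]*d,d],-1)
    return (P-ci['t'])@ci['R']
E
python3 - <<'E'
from h import *
ci=arm.camera_info('wrist');d=np.load('w1.npy');X=cloudd(ci,d)
m=(abs(X[...,0]-.5)<.05)&(abs(X[...,1]+.23)<.05)
for lo,hi in[(.06,.067),(.0675,.074),(.08,.112),(.115,.13)]:
    A=X[m&(X[...,2]>lo)&(X[...,2]<hi)];print(lo,len(A),A.mean(0).round(4),cv2.minAreaRect(A[:,:2].astype(np.float32)))
A=X[m&(X[...,2]>.1)];print(np.percentile(A[:,2],[50,90,99]))
I=cv2.imread('pics/w1.png')[70:170,220:340];cv2.imwrite('pics/w1c.png',cv2.resize(I,None,fx=6,fy=6,interpolation=cv2.INTER_CUBIC))
E
```

```text
0.06 2830 [ 0.5032 -0.2308  0.0655] ((0.5019216537475586, -0.2303118109703064), (0.06205049529671669, 0.062302302569150925), 11.278719902038574)
0.0675 585 [ 0.5026 -0.2336  0.0714] ((0.5025063157081604, -0.2269825041294098), (0.05011053755879402, 0.05886593461036682), 23.2415714263916)
0.08 72 [ 0.5032 -0.2365  0.0964] ((0.5020979046821594, -0.2348223626613617), (0.017233554273843765, 0.0074157631024718285), 13.743903160095215)
0.115 387 [ 0.5012 -0.2304  0.1244] ((0.5009934902191162, -0.2300516664981842), (0.0171516053378582, 0.016932249069213867), 10.041437149047852)
[0.32779163 0.34276109 0.38627011]
```

View pics/w1c.png

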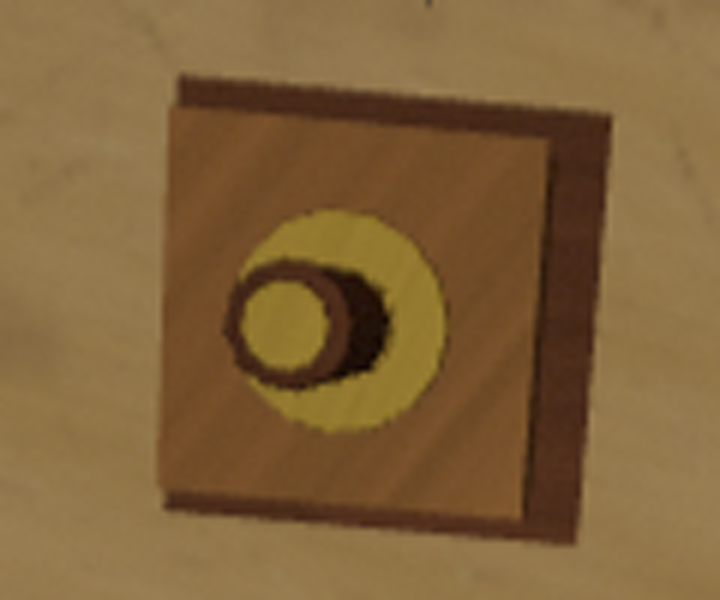

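>>> jog_arm:
  steps:
    - [0,-0.015,-0.025,0,100]
    - [0,-0.03,-0.05,0,100]
    - [0,-0.0396,-0.0651,0,100]
    - [0.03,-0.0396,-0.0651,0,100]
    - [0.06,-0.0396,-0.0651,0,100]
    - [0.06,-0.0396,-0.0651,0,100]

```text
time_s: 2.63
position: [0.4986, -0.2297, 0.1409]
orientation: [-0.099, -0.698, -0.101, 0.702]
contact_force: [-1.4, -0.1, -0.5]
grip_width: 1.002
```

Run:
```python
from h import *
s=arm.get_state();print(s['time_s'],s['position'],s['orientation'],s['contact_force'])
d=np.array([.5015,-.2302])-s['position'][:2];print('dy',.281*d[0]-.96*d[1],'dz',-.96*d[0]-.281*d[1],'dx',s['position'][2]-.0755)
```

```text
2.6333 [ 0.4986146  -0.22965526  0.14094651] [-0.09877212 -0.69800621 -0.10126516  0.70198061] [-1.39527539 -0.12942826 -0.47807034]
dy 0.0013337468527597055 dz -0.00261691326072672 dx 0.06544650962730071
```

>>> jog_arm:
  steps:
    - [0.03,0,0,0,100]
    - [0.055,0,0,0,100]
    - [0.064,0,0,0,100]
    - [0.068,0,0,0,100]
    - [0.068,0,0,0,100]
    - [0.068,0,0,0,100]

```text
time_s: 3.13
position: [0.502, -0.2305, 0.0789]
orientation: [0.1, 0.7, 0.1, -0.7]
contact_force: [0.7, 0.5, 0.8]
grip_width: 1.001
```

>>> jog_arm:
  steps:
    - [0.003,0,0,0,100]
    - [0.003,0,0,0,20]
    - [0.003,0,0,0,20]
    - [0.003,0,0,0,20]
    - [0.003,0,0,0,0]
    - [0.003,0,0,0,0]
    - [0.003,0,0,0,0]
    - [0.003,0,0,0,0]
    - [0.003,0,0,0,0]
    - [0.003,0,0,0,0]
  newtons: 50

```text
time_s: 3.97
position: [0.5013, -0.23, 0.0744]
orientation: [-0.1, -0.7, -0.1, 0.7]
contact_force: [0.5, 0.3, -1.0]
grip_width: 0.401
```

>>> jog_arm:
  steps:
    - [0,0,0,0,0]
    - [0,0,0,0,0]
    - [0,0,0,0,0]

```text
time_s: 4.22
position: [0.5013, -0.2299, 0.0744]
orientation: [-0.1, -0.7, -0.1, 0.7]
contact_force: [0.7, -1.1, -0.2]
grip_width: 0.187
```

>>> jog_arm:
  steps:
    - [0,0,0,0,0]
    - [-0.02,0,0,0,0]
    - [-0.055,0,0,0,0]
    - [-0.09,0,0,0,0]
    - [-0.1,0,0,0,0]
    - [-0.1,0,0,0,0]
    - [-0.1,-0.03,0,0,0]
    - [-0.1,-0.065,0.0,0,0]
    - [-0.1,-0.1,0.0,0,0]
    - [-0.1,-0.1,0.0,0,0]

```text
time_s: 5.05
position: [0.4714, -0.1282, 0.1732]
orientation: [-0.102, -0.699, -0.103, 0.7]
contact_force: [0.8, 0.8, -0.8]
grip_width: 0.184
```

Run:
```python
from h import *
s=arm.get_state();print(s['time_s'],s['position'],s['orientation'],s['contact_force'],s['grip_width'])
ci=arm.camera_info('wrist');p,d=arm.read_camera('wrist');save('w2.png',p);np.save('w2.npy',d)
import pickle;pickle.dump(ci,open('w2.pkl','wb'))
X=cloudd(ci,d)
m=(X[...,0]>.42)&(X[...,0]<.64)&(X[...,1]>-.11)&(X[...,1]<.12)
A=X[m&(X[...,2]>.009)&(X[...,2]<.03)];print(len(A),cv2.minAreaRect(A[:,:2].astype(np.float32)),np.median(A[:,2]))
for r in arm.spot_point('wrist','seat_3'):
    u,v=r['xy'];print(r,onz(ci,u,v,.022),w(ci,u,v,d[int(v),int(u)]))
```

```text
5.05 [ 0.47141493 -0.12817923  0.17320756] [-0.10165587 -0.69896824 -0.10307908  0.70034577] [ 0.76611135  0.76444693 -0.83602401] 0.18410721000130678
21697 ((0.5276535749435425, 0.001018822193145752), (0.1504330039024353, 0.15034635365009308), 10.713457107543945) 0.015635862141329983
{'xy': [252.2, 146.1], 'conf': 0.84} [ 0.49175792 -0.0497917   0.022     ] [ 0.49195232 -0.0500527   0.02344326]
{'xy': [166.6, 46.3], 'conf': 0.82} [0.56174963 0.05362543 0.022     ] [0.5615687  0.05245571 0.02437558]
{'xy': [256.6, 54.2], 'conf': 0.73} [ 0.58003238 -0.03254588  0.022     ] [ 0.57962955 -0.03326043  0.02506941]
{'xy': [169.7, 137.0], 'conf': 0.57} [0.47617201 0.03504313 0.022     ] [0.47703978 0.03295829 0.0267772 ]
{'xy': [213.6, 96.5], 'conf': 0.56} [ 5.28935826e-01 -3.85391057e-04  2.20000000e-02] [ 0.52895781 -0.00070479  0.02296881]
```

View pics/w2.png

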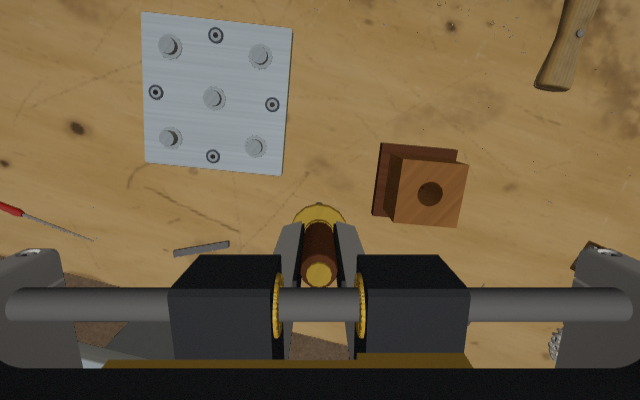

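```bash
cat >> h.py <<'E'
def go(x,y,z):
    from scipy.spatial.transform import Rotation as Ro
    s=arm.get_state();q=s['orientation'];R=Ro.from_quat([q[1],q[2],q[3],q[0]]).as_matrix()
    print(round(s['time_s'],2),s['position'].round(4),'F',s['contact_force'].round(2),'tau',s['wrist_torque'].round(2),'xaxis',R[:,0].round(4),'grip',s['grip_width'].round(3))
    print('shift',(R.T@(np.array([x,y,z])-s['position'])).round(4))
E
python3 - <<'E'
from h import *
import pickle
go(.4911,-.0511,.12)
ci=pickle.load(open('w2.pkl','rb'));d=np.load('w2.npy');X=cloudd(ci,d)
for n,a in dict(s1=(.4744,.0374),s2=(.4911,-.0511),s3=(.527,.0015),s4=(.5629,.0541),s5=(.5796,-.0344)).items():
    k=np.hypot(X[...,0]-a[0],X[...,1]-a[1])<.009
    B=X[k];B=B[B[:,2]>np.percentile(B[:,2],97)-.0035];print(n,len(B),np.median(B,0).round(4))
    k=(np.hypot(X[...,0]-a[0],X[...,1]-a[1])<.025)&(np.hypot(X[...,0]-a[0],X[...,1]-a[1])>.018);print(np.median(X[k][:,2]).round(4))
I=cv2.imread('pics/w2.png');g=cv2.cvtColor(I,cv2.COLOR_BGR2GRAY)[175:215,410:450];u,v=np.meshgrid(np.arange(410,450),np.arange(175,215));k=g<40
print(k.sum(),u[k].mean(),v[k].mean(),onz(ci,u[k].mean(),v[k].mean(),.064))
E
```

```text
Traceback (most recent call last):
  File "h.py", line 17, in go
    print(round(s['time_s'],2),s['position'].round(4),'F',s['contact_force'].round(2),'tau',s['wrist_torque'].round(2),'xaxis',R[:,0].round(4),'grip',s['grip_width'].round(3))
                                                                                                                                                      ^^^^^^^^^^^^^^^^^^^^^
AttributeError: 'float' object has no attribute 'round'
```

```bash
sed -i "s/s\['grip_width'\].round(3)/round(s['grip_width'],3)/" h.py
python3 - <<'E'
from h import *
import pickle
go(.4911,-.0511,.12)
ci=pickle.load(open('w2.pkl','rb'));d=np.load('w2.npy');X=cloudd(ci,d)
for n,a in dict(s1=(.4744,.0374),s2=(.4911,-.0511),s3=(.527,.0015),s4=(.5629,.0541),s5=(.5796,-.0344)).items():
    k=np.hypot(X[...,0]-a[0],X[...,1]-a[1])<.009
    B=X[k];B=B[B[:,2]>np.percentile(B[:,2],97)-.0035];print(n,len(B),np.median(B,0).round(4))
    k=(np.hypot(X[...,0]-a[0],X[...,1]-a[1])<.025)&(np.hypot(X[...,0]-a[0],X[...,1]-a[1])>.018);print(np.median(X[k][:,2]).round(4))
I=cv2.imread('pics/w2.png');g=cv2.cvtColor(I,cv2.COLOR_BGR2GRAY)[175:215,410:450];u,v=np.meshgrid(np.arange(410,450),np.arange(175,215));k=g<40
print(k.sum(),u[k].mean(),v[k].mean(),onz(ci,u[k].mean(),v[k].mean(),.064))
E
```

```text
5.15 [ 0.4727 -0.133   0.1735] F [ 0.72 -0.72 -0.72] tau [-0.04  0.03  0.01] xaxis [-1.2e-03  3.0e-04 -1.0e+00] grip 0.186
shift [ 0.0535 -0.0733 -0.0409]
s1 191 [0.4752 0.0361 0.0268]
0.0155
s2 168 [ 0.483  -0.0499  0.2869]
0.2893
s3 202 [5.276e-01 5.000e-04 2.320e-02]
0.0155
s4 227 [0.5635 0.0529 0.0235]
0.0156
s5 215 [ 0.58   -0.035   0.0235]
0.0156
241 432.5643153526971 190.5435684647303 [ 0.50594059 -0.23130639  0.064     ]
```

>>> jog_arm:
  steps:
    - [0.0,-0.03,-0.015,0,0]
    - [0.02,-0.06,-0.035,0,0]
    - [0.05,-0.073,-0.041,0,0]
    - [0.0685,-0.073,-0.041,0,0]
    - [0.0685,-0.073,-0.041,0,0]
    - [0.0685,-0.073,-0.041,0,0]
    - [0.0685,-0.073,-0.041,0,0]

```text
time_s: 5.73
position: [0.4925, -0.0535, 0.1065]
orientation: [0.1, 0.7, 0.1, -0.7]
contact_force: [-0.0, 0.4, -1.0]
grip_width: 0.184
```

Run:
```python
from h import *
go(.4913,-.0516,.0915)
p,d=arm.read_camera('side');save('s1.png',p);cv2.imwrite('pics/s1c.png',cv2.resize(cv2.imread('pics/s1.png')[150:270,230:390],None,fx=5,fy=5,interpolation=cv2.INTER_CUBIC))
```

```text
5.73 [ 0.4925 -0.0535  0.1065] F [-0.04  0.45 -1.  ] tau [-0.01 -0.03 -0.  ] xaxis [ 3.e-04 -1.e-04 -1.e+00] grip 0.184
shift [ 0.015  -0.0021  0.0006]
```

View pics/s1c.png

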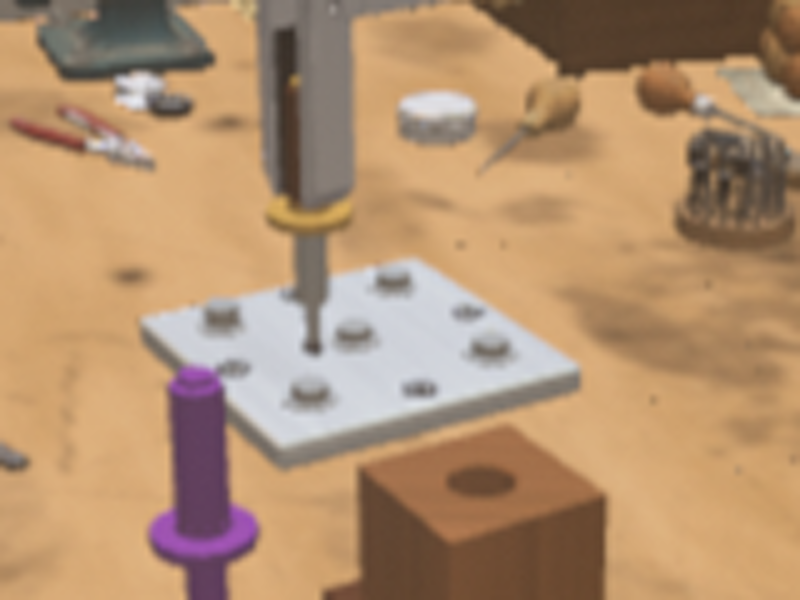

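>>> jog_arm:
  steps:
    - [0.005,-0.001,0,0,0]
    - [0.01,-0.002,0,0,0]
    - [0.013,-0.002,0,0,0]
    - [0.0145,-0.002,0,0,0]
    - [0.0155,-0.002,0,0,0]
    - [0.0155,-0.002,0,0,0]
    - [0.0155,-0.002,0,0,0]

```text
time_s: 6.37
position: [0.4916, -0.0505, 0.0905]
orientation: [-0.1, -0.7, -0.1, 0.7]
contact_force: [-1.0, -0.0, 1.5]
grip_width: 0.187
```

>>> jog_arm:
  steps:
    - [0,0,0,0,0]
    - [0,0,0,0,0]

```text
time_s: 6.53
position: [0.4916, -0.0505, 0.0906]
orientation: [0.1, 0.7, 0.1, -0.7]
contact_force: [0.1, -0.1, 1.2]
grip_width: 0.188
```

>>> jog_arm:
  steps:
    - [-0.015,0,0,0,0]
    - [-0.018,-0.015,-0.018,0,0]
    - [-0.018,-0.032,-0.04,0,0]
    - [-0.018,-0.0394,-0.0487,0,0]
    - [-0.012,-0.0394,-0.0487,0,0]
    - [-0.006,-0.0394,-0.0487,0,0]
    - [-0.002,-0.0394,-0.0487,0,0]
    - [0,-0.0394,-0.0487,0,0]
    - [0,-0.0394,-0.0487,0,0]
    - [0,-0.0394,-0.0487,0,0]

```text
time_s: 7.37
position: [0.5268, 0.0003, 0.0904]
orientation: [-0.1, -0.7, -0.1, 0.7]
contact_force: [-1.8, -1.2, 0.6]
grip_width: 0.185
```

>>> jog_arm:
  steps:
    - [0,0,0,0,0]
    - [0,0,0,0,0]

```text
time_s: 7.53
position: [0.5272, 0.0007, 0.0906]
orientation: [0.1, 0.7, 0.1, -0.7]
contact_force: [-0.7, -0.8, 0.7]
grip_width: 0.184
```

>>> jog_arm:
  steps:
    - [-0.015,0,0,0,0]
    - [-0.018,0.018,-0.015,0,0]
    - [-0.018,0.04,-0.032,0,0]
    - [-0.018,0.049,-0.0405,0,0]
    - [-0.012,0.049,-0.0405,0,0]
    - [-0.006,0.049,-0.0405,0,0]
    - [-0.002,0.049,-0.0405,0,0]
    - [0,0.049,-0.0405,0,0]
    - [0,0.049,-0.0405,0,0]
    - [0,0.049,-0.0405,0,0]

```text
time_s: 8.37
position: [0.5794, -0.0342, 0.0905]
orientation: [-0.1, -0.7, -0.101, 0.7]
contact_force: [-2.2, 0.9, 1.7]
grip_width: 0.183
```

>>> jog_arm:
  steps:
    - [0,0,0,0,0]
    - [0,0,0,0,0]

```text
time_s: 8.53
position: [0.5798, -0.0344, 0.0907]
orientation: [0.1, 0.7, 0.1, -0.7]
contact_force: [-2.0, 0.3, -0.1]
grip_width: 0.184
```

>>> jog_arm:
  steps:
    - [-0.015,0,0,0,0]
    - [-0.018,-0.03,-0.003,0,0]
    - [-0.018,-0.06,-0.006,0,0]
    - [-0.018,-0.0892,-0.0087,0,0]
    - [-0.012,-0.0892,-0.0087,0,0]
    - [-0.006,-0.0892,-0.0087,0,0]
    - [-0.002,-0.0892,-0.0087,0,0]
    - [0,-0.0892,-0.0087,0,0]
    - [0,-0.0892,-0.0087,0,0]
    - [0,-0.0892,-0.0087,0,0]

```text
time_s: 9.37
position: [0.5632, 0.0527, 0.0905]
orientation: [-0.1, -0.7, -0.1, 0.7]
contact_force: [-0.5, -0.6, 2.3]
grip_width: 0.183
```

>>> jog_arm:
  steps:
    - [0,0,0,0,0]
    - [0,0,0,0,0]

```text
time_s: 9.53
position: [0.5632, 0.0529, 0.0906]
orientation: [0.1, 0.7, 0.1, -0.7]
contact_force: [-0.9, -1.4, 2.1]
grip_width: 0.182
```

>>> jog_arm:
  steps:
    - [-0.015,0,0,0,0]
    - [-0.018,-0.003,0.03,0,0]
    - [-0.018,-0.006,0.06,0,0]
    - [-0.018,-0.0095,0.0896,0,0]
    - [-0.012,-0.0095,0.0896,0,0]
    - [-0.006,-0.0095,0.0896,0,0]
    - [-0.002,-0.0095,0.0896,0,0]
    - [0,-0.0095,0.0896,0,0]
    - [0,-0.0095,0.0896,0,0]
    - [0,-0.0095,0.0896,0,0]

```text
time_s: 10.37
position: [0.475, 0.0373, 0.0903]
orientation: [-0.1, -0.7, -0.1, 0.7]
contact_force: [-2.9, -2.6, 6.1]
grip_width: 0.188
```

>>> jog_arm:
  steps:
    - [0,0,0,0,0]
    - [0,0,0,0,0]

```text
time_s: 10.53
position: [0.475, 0.0373, 0.0904]
orientation: [-0.1, -0.7, -0.1, 0.7]
contact_force: [-2.3, -2.7, 5.7]
grip_width: 0.186
```

>>> jog_arm:
  steps:
    - [0.0015,0,0,0,0]
    - [0.003,0,0,0,0]
    - [0.0045,0,0,0,0]
    - [0.0055,0,0,0,0]
    - [0.0055,0,0,0,0]
    - [0.0055,0,0,0,0]
    - [0.0055,0,0,0,0]

```text
time_s: 11.12
position: [0.4752, 0.0373, 0.0851]
orientation: [-0.1, -0.7, -0.1, 0.7]
contact_force: [-4.5, -2.5, 11.9]
grip_width: 0.184
```

>>> jog_arm:
  steps:
    - [0,0,0,0,0]
    - [0,0,0,0,0]

```text
time_s: 11.28
position: [0.4752, 0.0373, 0.0851]
orientation: [-0.1, -0.7, -0.1, 0.7]
contact_force: [-3.2, -2.6, 11.3]
grip_width: 0.186
```

>>> jog_arm:
  steps:
    - [0.0008,0,0,0,0]
    - [0.0015,0,0,0,0]
    - [0.0015,0,0,0,0]
    - [0.0015,0,0,0,0]
    - [0.0015,0,0,0,0]

```text
time_s: 11.7
position: [0.4752, 0.0373, 0.0837]
orientation: [-0.1, -0.7, -0.1, 0.7]
contact_force: [-4.2, -2.8, 12.0]
grip_width: 0.185
```

>>> jog_arm:
  steps:
    - [-0.004,0,0,0,0]
    - [-0.007,0,0,0,0]
    - [-0.007,0,0,0,0]
    - [-0.007,0,0,0,0]
    - [-0.007,0,0,0,0]

```text
time_s: 12.12
position: [0.475, 0.0375, 0.0903]
orientation: [0.1, 0.7, 0.1, -0.7]
contact_force: [1.4, -0.8, 2.9]
grip_width: 0.181
```

>>> jog_arm:
  steps:
    - [0,0,0,0,0]
    - [0,0,0,0,0]

```text
time_s: 12.28
position: [0.4749, 0.0375, 0.0904]
orientation: [0.1, 0.7, 0.1, -0.7]
contact_force: [2.6, -0.3, 2.0]
grip_width: 0.184
```

>>> jog_arm:
  steps:
    - [0.003,0,0,0,0]
    - [0.006,0,0,0,0]
    - [0.0072,0,0,0,0]
    - [0.0077,0,0,0,0]
    - [0.0077,0,0,0,0]
    - [0.0077,0,0,0,0]
    - [0.0077,0,0,0,0]

```text
time_s: 12.87
position: [0.4751, 0.0375, 0.0831]
orientation: [0.1, 0.7, 0.1, -0.7]
contact_force: [0.4, -0.3, 12.3]
grip_width: 0.182
```

>>> jog_arm:
  steps:
    - [-0.004,0,0,0,0]
    - [-0.0077,0,0,0,0]
    - [-0.0077,0,0,0,0]
    - [-0.0077,0,0,0,0]
    - [-0.0077,0,0,0,0]

```text
time_s: 13.28
position: [0.4745, 0.0374, 0.0902]
orientation: [0.1, 0.7, 0.1, -0.7]
contact_force: [2.4, 0.6, 1.7]
grip_width: 0.183
```

>>> jog_arm:
  steps:
    - [0,0,0,0,0]
    - [0,0,0,0,0]

```text
time_s: 13.45
position: [0.4745, 0.0374, 0.0903]
orientation: [-0.1, -0.7, -0.1, 0.7]
contact_force: [2.6, 0.5, 2.2]
grip_width: 0.182
```

>>> jog_arm:
  steps:
    - [0,0,0,0,0]
    - [0,0,0,0,0]

```text
time_s: 13.62
position: [0.4744, 0.0374, 0.0904]
orientation: [-0.1, -0.7, -0.1, 0.7]
contact_force: [2.5, 0.1, 2.7]
grip_width: 0.186
```

>>> jog_arm:
  steps:
    - [0,0,0,0,0]
    - [0,0,0,0,0]

```text
time_s: 13.78
position: [0.4744, 0.0374, 0.0904]
orientation: [-0.1, -0.7, -0.1, 0.7]
contact_force: [0.4, 0.3, 2.0]
grip_width: 0.183
```

>>> jog_arm:
  steps:
    - [-0.015,0,0,0,0]
    - [-0.018,0.018,-0.015,0,0]
    - [-0.018,0.04,-0.032,0,0]
    - [-0.018,0.0498,-0.0405,0,0]
    - [-0.012,0.0498,-0.0405,0,0]
    - [-0.006,0.0498,-0.0405,0,0]
    - [-0.002,0.0498,-0.0405,0,0]
    - [0,0.0498,-0.0405,0,0]
    - [0,0.0498,-0.0405,0,0]
    - [0,0.0498,-0.0405,0,0]

```text
time_s: 14.62
position: [0.5268, 0.0013, 0.0904]
orientation: [-0.101, -0.7, -0.101, 0.7]
contact_force: [-1.5, 0.1, 1.3]
grip_width: 0.181
```

>>> jog_arm:
  steps:
    - [0,0,0,0,0]
    - [0,0,0,0,0]

```text
time_s: 14.78
position: [0.5273, 0.0012, 0.0907]
orientation: [0.1, 0.7, 0.1, -0.7]
contact_force: [-0.6, 0.4, -0.1]
grip_width: 0.184
```

>>> jog_arm:
  steps:
    - [0,0,0,0,0]
    - [0,0,0,0,0]

```text
time_s: 14.95
position: [0.5274, 0.001, 0.0906]
orientation: [0.1, 0.7, 0.1, -0.7]
contact_force: [-1.4, -0.2, 0.6]
grip_width: 0.185
```

>>> jog_arm:
  steps:
    - [0,0,0,0,0]
    - [0,0,0,0,0]

```text
time_s: 15.12
position: [0.5274, 0.001, 0.0905]
orientation: [0.1, 0.7, 0.1, -0.7]
contact_force: [0.4, 0.8, 0.5]
grip_width: 0.181
```

>>> jog_arm:
  steps:
    - [-0.02,0,0,0,0]
    - [-0.05,0,0.03,0,0]
    - [-0.08,0,0.06,0,0]
    - [-0.09,0.02,0.09,0,0]
    - [-0.09,0.03,0.1,0,0]
    - [-0.09,0.03,0.1,0,0]
    - [-0.09,0.03,0.1,0,0]
    - [-0.09,0.03,0.1,0,0]

```text
time_s: 15.78
position: [0.4401, -0.0556, 0.1804]
orientation: [0.1, 0.7, 0.1, -0.7]
contact_force: [1.8, 0.3, -1.8]
grip_width: 0.185
```

```bash
cat > m.py <<'E'
from h import *
import sys
ci=arm.camera_info('wrist');Z=[]
for i in range(4):
    p,d=arm.read_camera('wrist');Z.append(d)
save(sys.argv[1],p);d=np.mean(Z,0);X=cloudd(ci,d)
for n,a in dict(s1=(.4750,.0365),s2=(.4915,-.0508),s3=(.5275,.001),s4=(.5633,.0533),s5=(.5800,-.0347)).items():
    r=np.hypot(X[...,0]-a[0],X[...,1]-a[1]);ok=X[...,2]<.035
    B=X[(r<.006)&ok];B=B[B[:,2]>np.percentile(B[:,2],90)-.003] if len(B) else B;k=(r<.022)&(r>.014)&ok
    if len(B):print(n,len(B),np.median(B,0).round(4),'ring',np.median(X[k][:,2]).round(4),'h',((np.median(B[:,2])-np.median(X[k][:,2]))*1e3).round(2))
E
python3 m.py w3.png; python3 -c "
from h import *;go(.475,.037,.105)"
```

```text
s1 97 [0.475  0.0366 0.0239] ring 0.0157 h 8.15
s2 102 [ 0.4914 -0.0508  0.024 ] ring 0.0158 h 8.18
s3 113 [0.5274 0.0008 0.0235] ring 0.0158 h 7.71
s4 122 [0.5633 0.0532 0.0239] ring 0.0158 h 8.07
s5 123 [ 0.58   -0.0347  0.0239] ring 0.0159 h 8.01
15.98 [ 0.44   -0.0553  0.1801] F [-0.02 -0.11 -1.82] tau [-0.02 -0.02 -0.06] xaxis [-7.e-04  5.e-04 -1.e+00] grip 0.183
shift [ 0.0751 -0.0787 -0.0597]
```

View pics/w3.png

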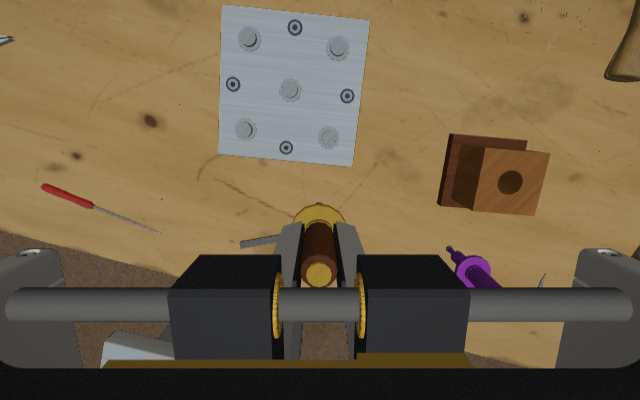

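Run:
```python
from h import *
ci=arm.camera_info('wrist');p,d=arm.read_camera('wrist');I=cv2.cvtColor(p,cv2.COLOR_RGB2GRAY)
g=I[165:200,490:530];u,v=np.meshgrid(np.arange(490,530),np.arange(165,200));k=(g<45)
n,l,st,c=cv2.connectedComponentsWithStats(k.astype(np.uint8));i=1+np.argmax(st[1:,4]);print(st[i],c[i])
print('bore',onz(ci,490+c[i][0],165+c[i][1],.064),'bias z',onz(ci,490+c[i][0],165+c[i][1],.0655))
X=cloudd(ci,d);A=X[(abs(X[...,0]-.5)<.05)&(abs(X[...,1]+.23)<.05)&(X[...,2]>.06)&(X[...,2]<.07)];print(cv2.minAreaRect(A[:,:2].astype(np.float32)),np.median(A[:,2]))
# flange & probe axis
F=X[(abs(X[...,0]-.44)<.03)&(abs(X[...,1]+.055)<.03)&(X[...,2]>.165)&(X[...,2]<.19)];print(len(F),F.min(0),F.max(0))
H=X[(abs(X[...,0]-.44)<.03)&(abs(X[...,1]+.055)<.02)&(X[...,2]>.21)&(X[...,2]<.24)];print(len(H),H.mean(0))
go(.5015,-.2301,.18)
```

```text
[  8   6  24  23 401] [20.01745636 16.33665835]
bore [ 0.50308804 -0.23007825  0.064     ] bias z [ 0.503097 -0.229103  0.0655  ]
((0.502331554889679, -0.2293623983860016), (0.062215421348810196, 0.06346921622753143), 11.415666580200195) 0.06556172494077893
1041 [ 0.43906872 -0.07037054  0.17117375] [ 0.4583742  -0.03484062  0.18998049]
2780 [ 0.44585516 -0.05473319  0.22640438]
16.03 [ 0.4399 -0.0554  0.1801] F [-0.62  0.34 -1.76] tau [-0.01  0.03 -0.02] xaxis [-6.e-04  4.e-04 -1.e+00] grip 0.185
shift [ 0.      0.185  -0.0098]
```

>>> jog_arm:
  steps:
    - [0,0.035,-0.002,0,0]
    - [0,0.07,-0.004,0,0]
    - [0,0.105,-0.006,0,0]
    - [0,0.14,-0.008,0,0]
    - [0,0.17,-0.01,0,0]
    - [0,0.185,-0.0105,0,0]
    - [0,0.185,-0.0105,0,0]
    - [0,0.185,-0.0105,0,0]
    - [0,0.185,-0.0105,0,0]
    - [0,0.185,-0.0105,0,0]

```text
time_s: 16.87
position: [0.5018, -0.2291, 0.1805]
orientation: [-0.101, -0.7, -0.101, 0.7]
contact_force: [0.1, 0.0, -0.5]
grip_width: 0.187
```

Run:
```python
from h import *
go(.502,-.23,.0755)
p,d=arm.read_camera('side');save('s2.png',p);cv2.imwrite('pics/s2c.png',cv2.resize(cv2.imread('pics/s2.png')[160:300,250:410],None,fx=4,fy=4,interpolation=cv2.INTER_CUBIC))
```

```text
16.87 [ 0.5018 -0.2291  0.1805] F [ 0.13  0.   -0.5 ] tau [0.02 0.02 0.07] xaxis [-1.e-04  4.e-04 -1.e+00] grip 0.187
shift [1.05e-01 9.00e-04 1.00e-04]
```

View pics/s2c.png

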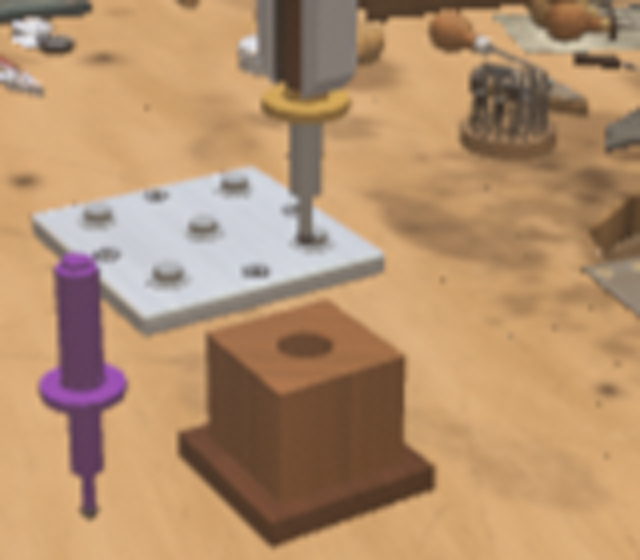

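>>> jog_arm:
  steps:
    - [0.02,0,0,0,0]
    - [0.04,0,0,0,0]
    - [0.058,0,0,0,0]
    - [0.066,0,0,0,0]
    - [0.076,0,0,0,0]
    - [0.086,0,0,0,0]
    - [0.094,0,0,0,0]
    - [0.1,0,0,0,0]
    - [0.1,0,0,0,0]
    - [0.1,0,0,0,0]

```text
time_s: 17.75
position: [0.5019, -0.2306, 0.0805]
orientation: [-0.1, -0.7, -0.1, 0.7]
contact_force: [0.4, -0.5, -1.1]
grip_width: 0.188
```

>>> jog_arm:
  steps:
    - [0,0,0,0,0]
    - [0,0,0,0,0]

```text
time_s: 17.92
position: [0.5021, -0.2307, 0.0809]
orientation: [0.1, 0.7, 0.1, -0.7]
contact_force: [-0.1, -0.1, -1.4]
grip_width: 0.183
```

Well inside the bore without contact; lower the last 6 mm gently.

>>> jog_arm:
  steps:
    - [0.002,0,0,0,0]
    - [0.004,0,0,0,0]
    - [0.0055,0,0,0,0]
    - [0.0062,0,0,0,0]
    - [0.0062,0,0,0,0]
    - [0.0062,0,0,0,0]

```text
time_s: 18.42
position: [0.5018, -0.2305, 0.0744]
orientation: [-0.1, -0.7, -0.1, 0.7]
contact_force: [-3.0, 1.5, 5.3]
grip_width: 0.187
```

>>> jog_arm:
  steps:
    - [0,0,0,0,0]
    - [0,0,0,0,0]

```text
time_s: 18.58
position: [0.5018, -0.2305, 0.0744]
orientation: [-0.1, -0.7, -0.1, 0.7]
contact_force: [-1.3, 1.5, 6.0]
grip_width: 0.187
```

>>> jog_arm:
  steps:
    - [0,0,0,0,30]
    - [0,0,0,0,50]
    - [0,0,0,0,70]
    - [0,0,0,0,80]
    - [0,0,0,0,80]
    - [0,0,0,0,80]
    - [0,0,0,0,80]

```text
time_s: 19.17
position: [0.5018, -0.2306, 0.0742]
orientation: [-0.1, -0.7, -0.1, 0.7]
contact_force: [-0.4, -0.1, -0.3]
grip_width: 0.642
```

>>> jog_arm:
  steps:
    - [-0.01,0,0,0,80]
    - [-0.04,0,0,0,80]
    - [-0.08,0,0,0,80]
    - [-0.12,0,0,0,80]
    - [-0.12,0.02,0.03,0,80]
    - [-0.12,0.04,0.06,0,80]
    - [-0.12,0.04,0.06,0,80]
    - [-0.12,0.04,0.06,0,80]
    - [-0.12,0.04,0.06,0,80]

```text
time_s: 19.92
position: [0.4558, -0.2855, 0.1948]
orientation: [0.1, 0.7, 0.1, -0.7]
contact_force: [-0.3, 0.1, -0.8]
grip_width: 0.798
```

```bash
python3 - <<'E'
from h import *
s=arm.get_state();print(s['time_s'],s['position'],s['contact_force'],s['grip_width'])
ci=arm.camera_info('wrist');p,d=arm.read_camera('wrist');save('w4.png',p);X=cloudd(ci,d)
m=(abs(X[...,0]-.5)<.05)&(abs(X[...,1]+.23)<.05)
for lo,hi in[(.06,.067),(.069,.076),(.115,.13)]:
    A=X[m&(X[...,2]>lo)&(X[...,2]<hi)];print(lo,len(A),np.median(A,0).round(4),cv2.minAreaRect(A[:,:2].astype(np.float32)))
p,d=arm.read_camera('side');save('s3.png',p);cv2.imwrite('pics/s3c.png',cv2.resize(cv2.imread('pics/s3.png')[160:300,230:390],None,fx=4,fy=4,interpolation=cv2.INTER_CUBIC))
E
python3 m.py w5.png
```

```text
19.9167 [ 0.45575102 -0.28548     0.1948029 ] [-0.28215334  0.08448342 -0.82463315] 0.7977977282435494
0.06 2987 [ 0.5046 -0.2279  0.0655] ((0.5023097991943359, -0.2294382005929947), (0.062120795249938965, 0.06218509376049042), 11.49197769165039)
0.069 603 [ 0.5075 -0.2369  0.0715] ((0.5027790665626526, -0.2321113646030426), (0.03514586016535759, 0.03297945484519005), 28.268293380737305)
0.115 413 [ 0.5026 -0.232   0.1241] ((0.5023994445800781, -0.23149473965168), (0.017248474061489105, 0.016905417665839195), 12.686196327209473)
s1 105 [0.475  0.0363 0.0238] ring 0.0156 h 8.21
s2 99 [ 0.4913 -0.0507  0.0238] ring 0.0157 h 8.07
s3 116 [0.5275 0.0009 0.0234] ring 0.0157 h 7.74
s5 25 [ 0.5759 -0.0359  0.0235] ring 0.0157 h 7.76
```

View pics/s3c.png

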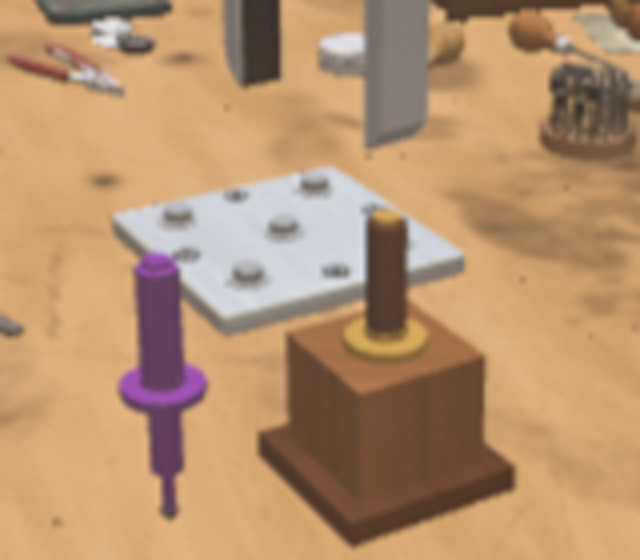

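View pics/w4.png

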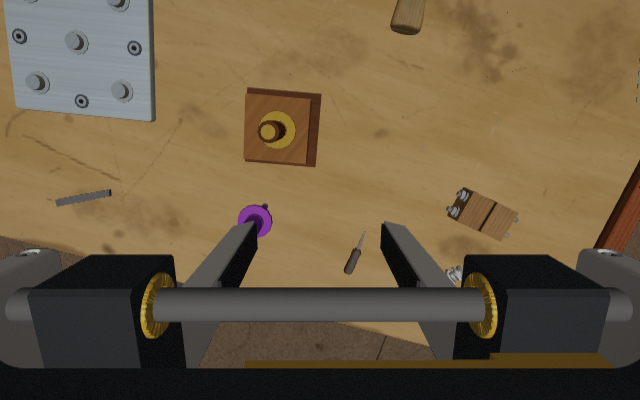

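The probe is upright and seated in its stand, about 2 mm off the bore's centre. The arm is clear and everything else is where it was.

```bash
python3 -c "
from bench import arm
print(arm.close_job())"
```

```text
the job is handed in; nothing more can be done
None
```

I pressed the near-left button (seat_1) level with the others, put the probe back in its stand and handed the job in at about 20 s. No verdict was reported.

**Finding the button:** I took the wooden-handled probe, not the purple look-alike, and touched all five buttons at the same height. The near-left one read about 6 N; the other four read about −0.1 to 2.3 N. The wrist camera's depth also showed it about 3.5 mm higher.

**Pressing:** I pressed it in three stages, with the force reading about 12 N.

**Last checks:**
- **Button heights:** With the probe still in hand, camera depth put the tops at 8.2, 8.2, 7.7, 8.1 and 8.0 mm for seats 1 to 5. The final picture agreed within about 0.1 mm for seats 1–3. It caught only part of seat 5 (7.8 mm) and none of seat 4.
- **Probe:** It stands upright about 2 mm from the centre of the bore with its flange down. The gripper is open and clear.

**Disagreement:** A final comparison touch read about 2.2 N on the pressed button and 0.6 N on the middle one. That suggests it stands up to 1 mm above the middle button. The camera shows about 0.5 mm, and has the middle button the lowest of the five. Force readings were noisy by about 1 N.

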